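Fit the cover on the board test fixture

ROBOT

A 6-joint arm with a two-finger parallel gripper is mounted at the origin on the work surface. World frame = base frame: x ahead of the robot, y to its left, z up, the work surface at z = 0. Lengths are in mm, angles in rad, forces in N, time in s.
With the tool pointing down it reaches from about 275 to 975 mm from the base axis. Payload 8.4 kg.
Tool frame: the origin (TCP) lies at the very end of the fingers, on their centre line; the grasp point (between the pads) lies 19 mm behind it (ctrl.hold_point_z is the distance from the TCP to the grasp point, in mm); z points along the fingers, y is the direction in which the jaws open and shut (so a half turn about z gives the same grasp; the last joint's range is limited). The gripper opens to 92 mm and grips with 3 to 60 N. Pads are 20 mm wide; open, the fingers measure 128 mm over their backs; the gripper's body (75 mm by 189 mm) begins 69 mm behind the grasp point.
Start: joints at [-1.172, 0.353, 1.633, -0, 1.155, -0.002], TCP at [243.846, -575.471, 214.583] pointing down, gripper open.
Joint ranges: [-2.63, 2.63], [-0.92, 2.1], [0.06, 2.66], [-1.3, 4.44], [0, 2.69], [-3.02, 3.02]. Speed limits (rad/s): [2.22, 2.22, 2.79, 3.14, 3.14, 3.14].

INTERFACE

Orientations are given as a unit quaternion [w, x, y, z].
In Python, from workcell import ctrl, move_gripper, kin, capture, camera_model gives the robot as it stands. Calls block until the motion is done:
- ctrl.reach(position, orientation): joint-space move of the TCP to a pose.
- ctrl.movel(position, rotation=None, max_speed=150): straight line of the TCP; rotation=None keeps the orientation; max_speed is the mean speed in mm/s.
- ctrl.move_j(angles): joint-space move.
- move_gripper(opening, newtons=None): opening from 0.0 (shut) to 1.0 (fully open); newtons is the grip in N (None keeps the last); returns when the fingers have stopped.
- ctrl.wait(seconds).
- kin.solve_ik(position, orientation): joint angles nearest the present ones, or None.
- capture(name): name is "scene" or "side" or "wrist"; returns the picture (420x560x3 uint8, blue, green, red); there is no depth.
- camera_model(name): a dict with "fx", "fy", "cx", "cy" (pixels), "xyz" and "rotation" of the camera in the world. Camera axes: x right, y up, looking along -z (the intrinsics and any distortion apply to the point x, -y, -z); pixel columns grow to the right and rows downward; lengths in mm; the calibration is good to about 2 mm. A picture is of the moment at which its call begins: read the wrist's pose just before it. camera_model takes no time and is no camera call; for the wrist camera it gives the pose at the moment of the call.
A pose or a line that the arm cannot do raises ctrl.Unreachable and nothing moves.
- ctrl.sign_off(): hands the job in, once; it reports no verdict.
Readings, each from a call of its own:
- ctrl.get_t(): time.
- ctrl.get_joints(): joint angles.
- ctrl.get_joint_velocities(): joint speeds.
- ctrl.get_joint_torque(): joint torques, N m.
- ctrl.get_tool_pos(): TCP position.
- ctrl.get_ee_rot(): TCP orientation.
- ctrl.get_wrist_force(): force on the tool from outside, world axes, zero at the start.
- ctrl.get_torque(): the same for the moment, N m.
- ctrl.get_grip_width(): opening from 0.0 (shut) to 1.0 (fully open).
Only numpy, scipy, OpenCV 4.12 (cv2) and the standard library are available. Lean on these libraries where they do the work, as an engineer would, in place of code of your own. Each camera call takes 0.05 s, during which the arm holds its last target.

TASK

Close the circuit-board test fixture: of the two flat metal covers on the bench, pick up by its black grip the longer one, whose two holes match the fixture's two pins, keep it level and lower it so both pins come through both holes together. Set it fully down on the fixture's black pads before you let go, and leave the shorter cover where it lies.

Things in the scene. Friction and masses are not known exactly. Their poses are not given: they have to be found in the camera images.
- fixture: Test fixture, fixed to the bench: aluminium deck 240 (x) by 120 (y) mm, green circuit board in its middle, a black pad at each end whose top is 30 mm above the bench. A 12 mm steel pin stands on each pad at x = +75 and -75 mm, y = 0, straight up to 44 mm above the bench, then tapering to a tip at 70 mm. Origin: centre of the underside at bench level; x along the line of pins, z up.
- cover_mid (a point): Centre of the longer cover: loose flat aluminium plate 200 (x) by 90 (y) by 6 mm, 28 mm holes at x = +75 and -75 mm, black grip bar mid-top 60 long (x), 20 wide (y), 6 to 60 mm above the underside. 0.33 kg; starts lying flat on the bench. The point is inside the bar, 30 mm above the underside (60 above the bench when seated); x along the plate. Either way round fits.
- short_cover_mid (a point): Centre of the shorter cover, to be left alone: same plate and grip bar but 150 mm long, holes 96 mm apart. The point is inside the grip bar, 30 mm above the underside; x along the plate. The covers lie either side of the fixture; which is on which side varies.
Mind the look-alikes: they are no part of the job. Leave any pink or red look-alike of the part that bears cover_mid alone.

How it is judged:
By the outcome, as a careful person would: the job done as asked, in the order asked, and still so for the second after the job is handed in, with the robot touching nothing.
It also fails if it takes over 45 s, if anything falls off the work surface, if the arm or the gripper's body presses on something with over 40 N, if the wrist force passes 120 N, or if a joint passes its speed limit or range.

## Working session

There is one attempt and no reset: what is moved stays moved. The work goes in short steps, each a Python script; the robot and the scene stay as the last script left them, time stands still between calls to the robot, and variables do not carry over. Pictures are saved under pics/ and viewed, and the job is handed in when it is done.

```bash
ls; mkdir -p pics; python3 - <<'E'
from workcell import ctrl, capture, camera_model
import cv2
for n in ("scene","side","wrist"):
    m=camera_model(n); print(n,m)
    cv2.imwrite(f"pics/{n}0.png",capture(n))
print(ctrl.get_t(),ctrl.get_ee_rot(),ctrl.hold_point_z)
E
```

```text
pics
scene {'fx': 410.88785696177223, 'fy': 410.88785696177223, 'cx': 282.86557246808627, 'cy': 212.8271394120178, 'xyz': array([1166.32113081, -219.83551895,  847.74263777]), 'rotation': array([0.70563456, 0.27693274, 0.23707766, 0.60760374])}
side {'fx': 479.15990823620183, 'fy': 479.15990823620183, 'cx': 281.194954059457, 'cy': 212.21556792957477, 'xyz': array([-154.84452269,  681.90636809,  867.094375  ]), 'rotation': array([-0.29354081, -0.13268147,  0.39539968,  0.86016773])}
wrist {'fx': 297.9906888165818, 'fy': 297.9906888165818, 'cx': 283.6572362195877, 'cy': 212.89018692507304, 'xyz': array([ 317.71903415, -543.58324691,  383.62615329]), 'rotation': array([ 0.82570412, -0.11655012,  0.07736975, -0.54648211])}
0.15 [-5.31256238e-04  9.79986867e-01  1.99061414e-01 -1.12056126e-04] 18.700000000000003
```

View pics/scene0.png

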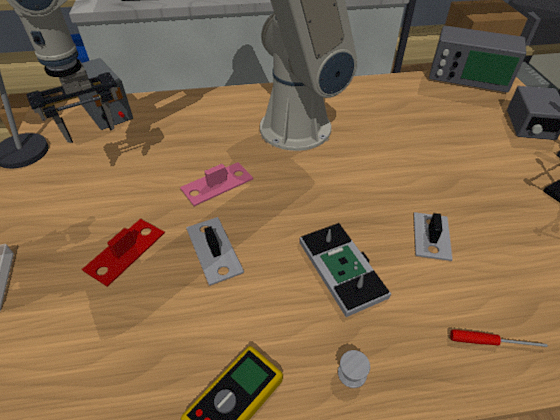

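View pics/side0.png

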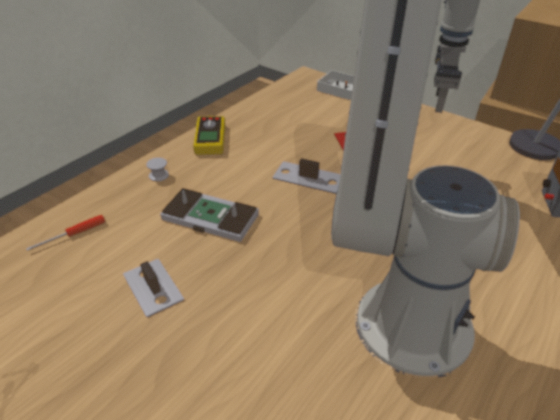

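View pics/wrist0.png

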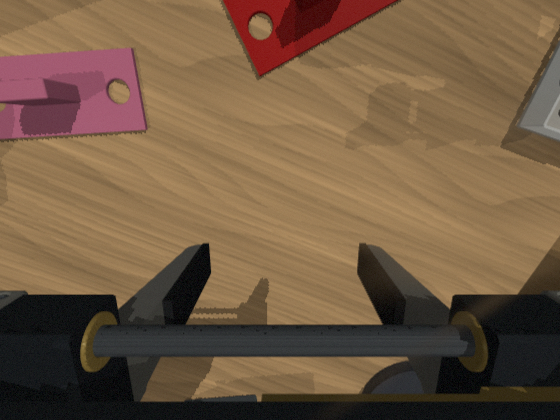

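Scene view: there are two bare-metal covers with black grips, A at (215,250) left of the fixture and B at (433,235) right of it. The red one (124,250) and pink one (216,183) are look-alikes. The fixture is at (343,268), with pins near (329,236) and (361,282). A looks longer than B, so I'll measure both and enlarge the crop.

```bash
cat > h.py <<'E'
import numpy as np, cv2
from scipy.spatial.transform import Rotation as R
def rot(m): return R.from_quat(m["rotation"],scalar_first=True).as_matrix()
def plane(m,uv,z):
    uv=np.atleast_2d(uv).astype(float)
    d=np.c_[(uv[:,0]-m["cx"])/m["fx"],-(uv[:,1]-m["cy"])/m["fy"],-np.ones(len(uv))]@rot(m).T
    return m["xyz"]+d*((z-m["xyz"][2])/d[:,2])[:,None]
def ray(m,uv):
    a=plane(m,uv,0)[0]; d=a-m["xyz"]; return m["xyz"],d/np.linalg.norm(d)
def proj(m,p):
    c=(np.atleast_2d(p)-m["xyz"])@rot(m)
    return np.c_[m["cx"]-m["fx"]*c[:,0]/c[:,2], m["cy"]+m["fy"]*c[:,1]/c[:,2]]
def tri(rays):
    A=0;b=0
    for o,d in rays:
        P=np.eye(3)-np.outer(d,d);A=A+P;b=b+P@o
    x=np.linalg.solve(A,b); return x,[np.linalg.norm((np.eye(3)-np.outer(d,d))@(x-o)) for o,d in rays]
E
python3 - <<'E'
from h import *
from workcell import camera_model
m=camera_model("scene"); im=cv2.imread("pics/scene0.png")
hsv=cv2.cvtColor(im,cv2.COLOR_BGR2HSV)
mask=((hsv[...,1]<60)&(hsv[...,2]>70)).astype(np.uint8)*255
for nm,(x0,y0,x1,y1) in dict(A=(175,205,255,295),B=(400,200,465,270)).items():
    mm=np.zeros_like(mask); mm[y0:y1,x0:x1]=mask[y0:y1,x0:x1]
    cs,h=cv2.findContours(mm,cv2.RETR_CCOMP,cv2.CHAIN_APPROX_NONE)
    i=max(range(len(cs)),key=lambda k:cv2.contourArea(cs[k]))
    w=plane(m,cs[i][:,0],6)[:,:2].astype(np.float32)
    print(nm,cv2.minAreaRect(w))
    for k in range(len(cs)):
        if h[0][k][3]==i and cv2.contourArea(cs[k])>15:
            e=cs[k][:,0].mean(0); print('  hole',e,cv2.contourArea(cs[k]),plane(m,e,6)[0])
c=np.hstack([cv2.resize(im[205:300,170:270],None,fx=4,fy=4),cv2.resize(im[195:290,390:480],None,fx=4,fy=4)])
cv2.imwrite("pics/crop1.png",c)
cv2.imwrite("pics/crop2.png",cv2.resize(im[215:320,290:400],None,fx=5,fy=5,interpolation=cv2.INTER_CUBIC))
s=cv2.imread("pics/side0.png")
cv2.imwrite("pics/crop3.png",cv2.resize(s[150:250,150:350],None,fx=4,fy=4,interpolation=cv2.INTER_CUBIC))
E
```

```text
A ((494.241943359375, -298.1678466796875), (203.75173950195312, 90.69702911376953), 16.151779174804688)
  hole [222.79310345 270.4137931 ] 84.5 [ 566.54736717 -277.67496357    6.        ]
  hole [212.38709677 239.74193548] 399.5 [ 464.90922461 -299.76128275    6.        ]
B ((533.9641723632812, 277.8516845703125), (91.2481460571289, 154.32554626464844), 70.88385009765625)
  hole [432.96428571 249.07142857] 73.0 [580.09673966 262.25477684   6.        ]
```

View pics/crop1.png

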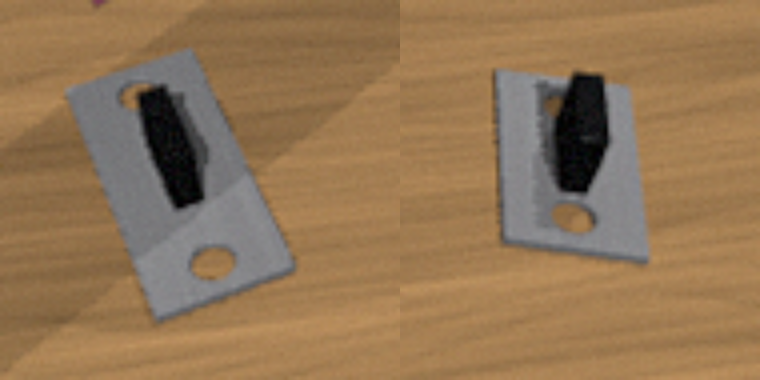

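View pics/crop2.png

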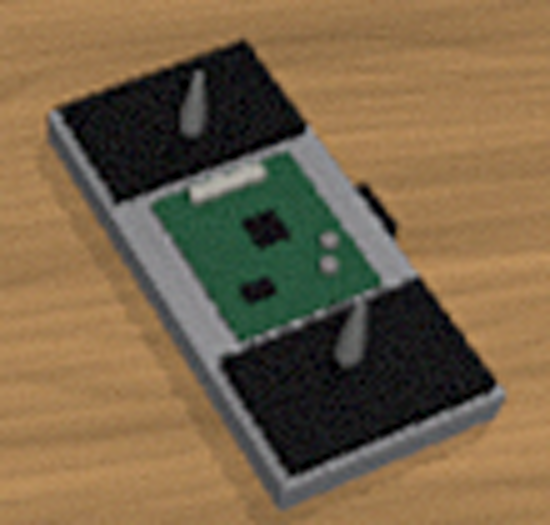

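View pics/crop3.png

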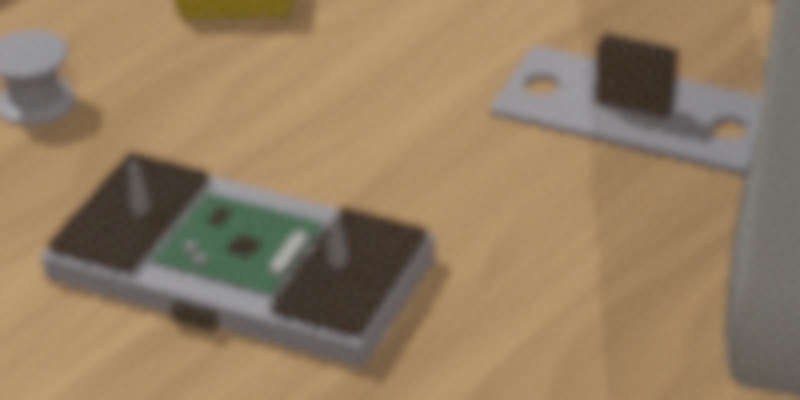

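The crop confirms it: A (215,250) measures 204×91 mm, so it is the long cover. B measures 154×91 mm and is the short one, to be left alone. Next is the fixture, from both views.

```bash
python3 - <<'E'
from h import *
from workcell import camera_model
S=camera_model("scene"); D=camera_model("side")
def c2(x,y): return np.array([(x+.5)/5-.5+290,(y+.5)/5-.5+215])
def c3(x,y): return np.array([(x+.5)/4-.5+150,(y+.5)/4-.5+150])
# tips
tA=(c2(200,72),c3(335,220)); tB=(c2(362,300),c3(132,162))
for s,d in (tA,tB):
    print("tip",tri([ray(S,s),ray(D,d)]),plane(S,s,70)[0],plane(D,d,70)[0])
for s,d in ((c2(192,133),c3(340,265)),(c2(348,362),c3(142,210))):
    print("base",plane(S,s,30)[0],plane(D,d,30)[0])
cs=[c2(x,y) for x,y in ((50,110),(245,40),(500,393),(285,478))]
P=np.vstack([plane(S,c,30) for c in cs]);print("S deck",P,P.mean(0),np.linalg.norm(P-np.roll(P,-1,0),axis=1))
cs=[c3(x,y) for x,y in ((45,253),(132,155),(432,235),(365,340))]
P=np.vstack([plane(D,c,30) for c in cs]);print("D deck",P,P.mean(0),np.linalg.norm(P-np.roll(P,-1,0),axis=1))
for h in ((542,84),(730,127)): print("side hole",plane(D,c3(*h),6)[0])
for h in ((213,263),): print("scene hole",plane(S,np.array([(h[0]+.5)/4-.5+170,(h[1]+.5)/4-.5+205]),6)[0])
E
```

```text
tip (array([525.65284801,  -3.60510562,  68.47782241]), [np.float64(0.2027105661755341), np.float64(0.20271056617547986)]) [526.75609678  -4.1779204   70.        ] [524.42745036  -2.09614512  70.        ]
tip (array([671.33429733,  37.36842732,  71.61154275]), [np.float64(0.14011348825561554), np.float64(0.14011348825550377)]) [670.22019219  37.79078154  70.        ] [673.07437833  36.18796567  70.        ]
base [533.2002558   -6.34043772  30.        ] [524.66351141  -3.65639856  30.        ]
base [677.14768715  35.00249788  30.        ] [670.1287212   36.74536015  30.        ]
S deck [[507.58725515 -75.26064316  30.        ]
 [475.57601184  35.57343114  30.        ]
 [703.60985332  99.53146668  30.        ]
 [731.42702967  -9.22885853  30.        ]] [604.55003749  12.65384903  30.        ] [115.3642567  236.83340806 112.26131854 233.37617967]
D deck [[688.26868211 108.0009716   30.        ]
 [720.52265395  -1.82700342  30.        ]
 [496.17436956 -64.80740037  30.        ]
 [463.78017771  40.70038874  30.        ]] [592.18647083  20.51673914  30.        ] [114.46616441 233.02077828 110.36882363 234.35967456]
side hole [ 562.81079863 -275.76441151    6.        ]
side hole [ 419.17924626 -318.29534914    6.        ]
scene hole [ 566.46135564 -277.46911555    6.        ]
```

Pins: tips triangulate to z of 68–72 (given 70), 151 mm apart (given 150), at yaw about 15.7°. That is consistent. The cover is at about (492,-297), yaw about 16.4°. Now a wrist look at each to refine, fixture first and then cover.

```bash
cat >> h.py <<'E'
def down(yaw):
    c,s=np.cos(yaw),np.sin(yaw)
    return R.from_matrix(np.array([[c,s,0],[s,-c,0],[0,0,-1]])).as_quat(scalar_first=True)
E
python3 - <<'E'
from h import *
import json
from workcell import ctrl,capture,camera_model
def look(c,yaw,n,z=260):
    u=np.array([np.cos(yaw),np.sin(yaw)])
    p=np.r_[np.array(c)-120*u,z]
    ctrl.reach(p,down(yaw)); ctrl.wait(0.2)
    m=camera_model("wrist"); cv2.imwrite(f"pics/{n}.png",capture("wrist"))
    json.dump({k:np.asarray(v).tolist() for k,v in m.items()},open(f"{n}.json","w"))
    print(n,ctrl.get_t(),ctrl.get_tool_pos(),m["xyz"],-rot(m)[:,2])
look((598.5,17),np.radians(15.7),"wf")
look((492,-297.5),np.radians(16.4),"wc")
E
```

```text
wf 2.5833 [482.99375635 -15.89903528 259.89009342] [560.3097751    6.30797339 429.58266218] [-0.26652329 -0.07574107 -0.96084787]
wc 4.0917 [ 377.41893614 -330.68274561  260.02200599] [ 454.43479945 -307.2311036   429.71365191] [-0.26515429 -0.07951171 -0.960922  ]
```

View pics/wf.png

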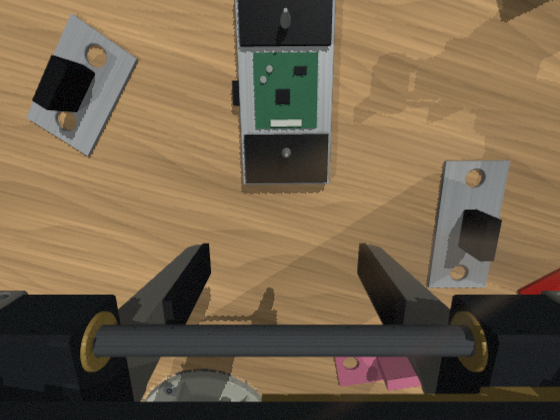

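View pics/wc.png

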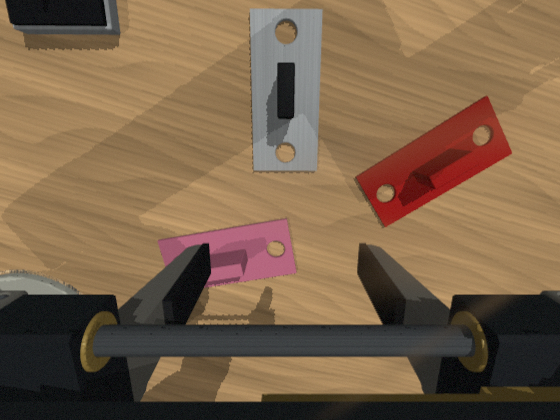

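The wrist views work. In wf the pins are near (286,17) and (286,153). In wc the long cover's holes are at (286,31) and (286,152), with the grip at (286,90). Next I'll extract these precisely.

```bash
python3 - <<'E'
from h import *
import json
im=cv2.imread("pics/wc.png"); m=json.load(open("wc.json")); m={k:np.array(v) for k,v in m.items()}
hsv=cv2.cvtColor(im,cv2.COLOR_BGR2HSV)
mask=((hsv[...,1]<60)&(hsv[...,2]>60)).astype(np.uint8)*255
mm=np.zeros_like(mask); mm[2:180,235:335]=mask[2:180,235:335]
cs,h=cv2.findContours(mm,cv2.RETR_CCOMP,cv2.CHAIN_APPROX_NONE)
i=max(range(len(cs)),key=lambda k:cv2.contourArea(cs[k]))
print(cv2.minAreaRect(plane(m,cs[i][:,0],6)[:,:2].astype(np.float32)))
H=[]
for nmz in range(len(cs)):
    if h[0][nmz][3]==i and cv2.contourArea(cs[nmz])>100:
        w=plane(m,cs[nmz][:,0],6)[:,:2].astype(np.float32); (c,r)=cv2.minEnclosingCircle(w)
        print('hole',cs[nmz][:,0].mean(0),c,2*r,w.mean(0))
# grip top: black top face
bl=((hsv[...,2]<35)).astype(np.uint8)*255; b2=np.zeros_like(bl); b2[55:125,270:300]=bl[55:125,270:300]
c=max(cv2.findContours(b2,cv2.RETR_EXTERNAL,cv2.CHAIN_APPROX_NONE)[0],key=cv2.contourArea)
print('bar@60',cv2.minAreaRect(plane(m,c[:,0],60)[:,:2].astype(np.float32)))
im=cv2.imread("pics/wf.png")
a=cv2.resize(im[0:60,255:315],None,fx=6,fy=6,interpolation=cv2.INTER_CUBIC);b=cv2.resize(im[125:185,255:315],None,fx=6,fy=6,interpolation=cv2.INTER_CUBIC)
cv2.imwrite("pics/pins.png",np.hstack([a,b]))
E
```

```text
((494.5550537109375, -297.68804931640625), (200.0623779296875, 90.23933410644531), 16.246248245239258)
hole [284.84210526 151.87719298] (422.6957702636719, -318.8077697753906) 29.676902770996094 [ 422.98056 -318.66122]
hole [285.16901408  90.09859155] (498.8790283203125, -296.70184326171875) 72.95027923583984 [ 499.7387 -296.2356]
hole [285.48484848  31.95454545] (565.3447265625, -277.1151428222656) 29.318111419677734 [ 565.4548 -277.0589]
bar@60 ((493.3363037109375, -298.2702941894531), (59.125328063964844, 17.704856872558594), 16.527851104736328)
```

View pics/pins.png

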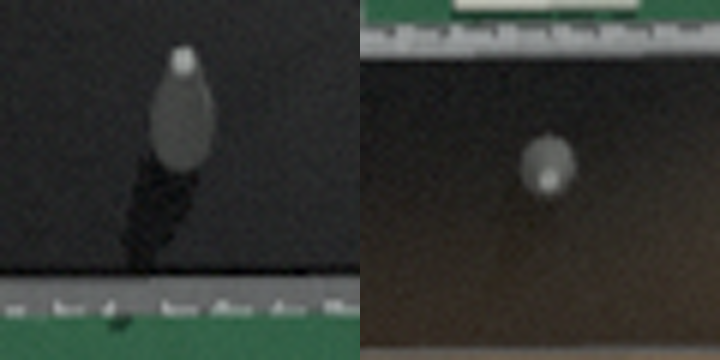

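Cover centre is (494.3,-297.9), yaw 16.3°. The plate reads 200.1×90.2 mm, hole centres average (494.1,-297.9), and the bar agrees within 1 mm. The pin crops show tips at about (285.0,9.6) and (285.8,154.7).

```bash
python3 - <<'E'
from h import *
import json
from workcell import ctrl,move_gripper,camera_model
m=json.load(open("wf.json")); m={k:np.array(v) for k,v in m.items()}
t=plane(m,[[255+183.5/6-.5,60.5/6-.5],[255+188.5/6-.5,125+181/6-.5]],70)
S=camera_model("scene");D=camera_model("side")
for uv,s,d in (((255+183.5/6-.5,60.5/6-.5),(362,300),(132,162)),((255+188.5/6-.5,125+181/6-.5),(200,72),(335,220))):
    print(tri([ray(m,uv),ray(S,((s[0]+.5)/5-.5+290,(s[1]+.5)/5-.5+215)),ray(D,((d[0]+.5)/4-.5+150,(d[1]+.5)/4-.5+150))]))
d=t[0]-t[1]; print(t,np.linalg.norm(d),np.degrees(np.arctan2(d[1],d[0])),t.mean(0))
# grasp
c=np.array([494.3,-297.9]); yaw=np.radians(16.3)
move_gripper(0.6)
ctrl.reach(np.r_[c,110],down(yaw)); 
ctrl.movel(np.r_[c,22],max_speed=80)
f0=ctrl.get_wrist_force()
move_gripper(0.0,40)
print(ctrl.get_grip_width()*92,ctrl.get_tool_pos(),f0,ctrl.get_wrist_force(),ctrl.get_t())
E
```

```text
(array([672.57736204,  36.79882702,  72.03416381]), [np.float64(1.5133674922411935), np.float64(0.9063897340988654), np.float64(1.1693598720228464)])
(array([527.91691611,  -4.5762211 ,  68.38053   ]), [np.float64(2.6656868371476374), np.float64(1.9883357456071364), np.float64(1.6139166380888101)])
[[674.74426906  36.5655335   70.        ]
 [530.65085586  -5.14243185  70.        ]] 150.00822011774338 16.143133244431077 [602.69756246  15.71155082  70.        ]
19.669607125431266 [ 494.34911135 -297.96023506   22.08926584] [0.20359154 0.10312754 0.24647774] [-0.66933012  0.9518847   1.10887195] 7.45
```

The grip holds 19.7 mm (bar is 20). The fixture centre differs by about 4 mm between the wrist view (602.7,15.7) and the scene/side views (598.5,16.8). I'll settle that with the pads' inner edges at z=30.

```bash
python3 - <<'E'
from h import *
import json
from workcell import camera_model
m=json.load(open("wf.json")); m={k:np.array(v) for k,v in m.items()}
im=cv2.imread("pics/wf.png");g=cv2.cvtColor(im,cv2.COLOR_BGR2GRAY)
S=camera_model("scene");D=camera_model("side")
c2=lambda p:((p[0]+.5)/5-.5+290,(p[1]+.5)/5-.5+215)
c3=lambda p:((p[0]+.5)/4-.5+150,(p[1]+.5)/4-.5+150)
P=plane(S,[c2(p) for p in((118,202),(308,130),(222,357),(418,282))],30);print("scene pads",P.mean(0),P[:,:2].round(1).tolist())
P=plane(D,[c3(p) for p in((208,178),(137,272),(345,210),(275,310))],30);print("side pads",P.mean(0),P[:,:2].round(1).tolist())
dark=(g<75)
# pad extents in wrist image
for r in (38,42,140,150,165,175): 
    c=np.where(dark[r,225:345])[0]+225; print(r,c.min(),c.max(),end=' ; ')
for col in (260,275,310,320):
    print(col,g[40:56,col].tolist(),g[126:142,col].tolist(),g[176:192,col].tolist())
cv2.imwrite("pics/wfz.png",cv2.resize(im[0:195,225:345],None,fx=3,fy=3,interpolation=cv2.INTER_CUBIC))
E
```

```text
scene pads [603.77248913  14.62963191  30.        ] [[570.6, -52.4], [540.0, 52.7], [665.8, -22.3], [638.7, 80.5]]
side pads [593.43185384  18.51583431  30.        ] [[659.4, -16.2], [625.8, 83.8], [560.3, -48.6], [528.3, 55.1]]
38 240 330 ; 42 240 330 ; 140 244 327 ; 150 245 327 ; 165 245 326 ; 175 246 326 ; 260 [31, 30, 35, 32, 24, 10, 62, 92, 97, 101, 99, 99, 98, 85, 78, 80] [77, 76, 85, 95, 95, 135, 144, 133, 89, 22, 25, 27, 29, 24, 26, 27] [43, 39, 48, 43, 46, 43, 42, 81, 89, 82, 87, 86, 86, 85, 85, 89]
275 [19, 34, 31, 35, 26, 17, 62, 93, 100, 103, 101, 101, 78, 50, 47, 70] [122, 47, 71, 92, 135, 157, 141, 119, 69, 28, 23, 27, 26, 30, 25, 28] [44, 45, 46, 43, 44, 47, 55, 83, 92, 86, 90, 91, 88, 86, 87, 86]
310 [38, 35, 42, 37, 17, 25, 81, 101, 99, 98, 143, 145, 104, 81, 80, 80] [79, 79, 88, 94, 134, 151, 139, 101, 55, 25, 32, 32, 30, 38, 33, 31] [51, 52, 52, 48, 45, 49, 59, 92, 99, 99, 94, 90, 90, 93, 95, 94]
320 [37, 37, 37, 34, 22, 20, 84, 102, 105, 103, 150, 172, 172, 170, 172, 172] [152, 153, 153, 151, 150, 137, 132, 104, 54, 35, 34, 32, 37, 36, 35, 34] [51, 54, 51, 52, 51, 50, 64, 85, 101, 95, 97, 93, 93, 91, 116, 136]
```

View pics/wfz.png

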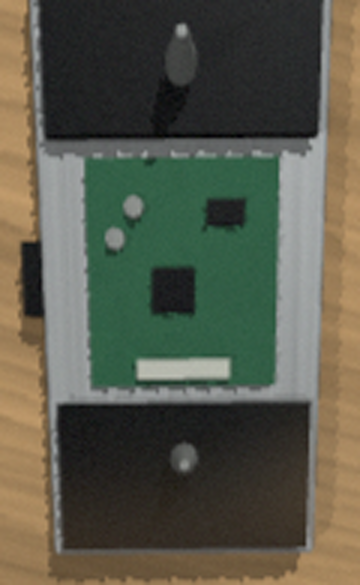

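```bash
python3 - <<'E'
from h import *
import json
m=json.load(open("wf.json")); m={k:np.array(v) for k,v in m.items()}
P=plane(m,[(240,44.5),(330.5,44.5),(244,134.3),(327.5,134.3)],30);print(P.round(1).tolist(),P.mean(0))
E=plane(m,[(246,182.5),(326.5,182.5)],30);print(E, "centre from end",E.mean(0)+118*np.r_[np.cos(np.radians(16)),np.sin(np.radians(16)),0])
for c in ((601.5,15.7),(598.5,16.8)):
    u=np.r_[np.cos(np.radians(16.1)),np.sin(np.radians(16.1))]
    print(c,[proj(m,[*(np.array(c)+s*75*u),z]).round(1).tolist() for s in(1,-1) for z in(30,70)])
E
```

```text
[[637.8, 82.1, 30.0], [667.2, -22.4, 30.0], [537.7, 53.0, 30.0], [567.0, -51.3, 30.0]] [602.3981305   15.35405386  30.        ]
[[476.95772915  35.55120274  30.        ]
 [506.45228628 -69.52275074  30.        ]] centre from end [605.13388784  15.53943399  30.        ]
(601.5, 15.7) [[[284.7, 23.5]], [[284.8, 10.9]], [[285.4, 152.8]], [[285.6, 155.6]]]
(598.5, 16.8) [[[283.1, 26.0]], [[283.1, 13.7]], [[284.0, 154.8]], [[284.0, 157.9]]]
```

The wrist pins, wrist pads and scene pads agree near (602.3,15.5). The side camera reads about 3 mm low in x on the cover holes too, and correcting for that gives the same point. I'm using (602.2,15.6), yaw 16.1°. Hole clearance is ±8 mm.

```bash
python3 - <<'E'
from h import *
import json
from workcell import ctrl,capture,camera_model
p=ctrl.get_tool_pos()
ctrl.movel([p[0],p[1],150],max_speed=120)
print(ctrl.get_wrist_force(),ctrl.get_grip_width()*92)
y=np.radians(16.1)
ctrl.movel([602.2,15.6,150],down(y),max_speed=150)
ctrl.movel([602.2,15.6,110],max_speed=100); ctrl.wait(.2)
m=camera_model("wrist");json.dump({k:np.asarray(v).tolist() for k,v in m.items()},open("wh.json","w"))
for n in("scene","side","wrist"): cv2.imwrite(f"pics/h_{n}.png",capture(n))
im=cv2.imread("pics/h_scene.png");cv2.imwrite("pics/h_scene_z.png",cv2.resize(im[180:330,260:420],None,fx=4,fy=4,interpolation=cv2.INTER_CUBIC)[:600,:800])
im=cv2.imread("pics/h_side.png");cv2.imwrite("pics/h_side_z.png",cv2.resize(im[120:260,130:300],None,fx=4,fy=4,interpolation=cv2.INTER_CUBIC))
print(ctrl.get_tool_pos(),ctrl.get_wrist_force(),ctrl.get_torque(),ctrl.get_t())
E
```

```text
[ 0.32694455  0.629706   -4.24255773] 19.35874608650806
[602.44423054  15.62385509 110.45330422] [ 0.64093089  0.16234235 -3.19519149] [ 0.04412329 -0.03686285  0.0073216 ] 11.925
```

View pics/h_scene_z.png

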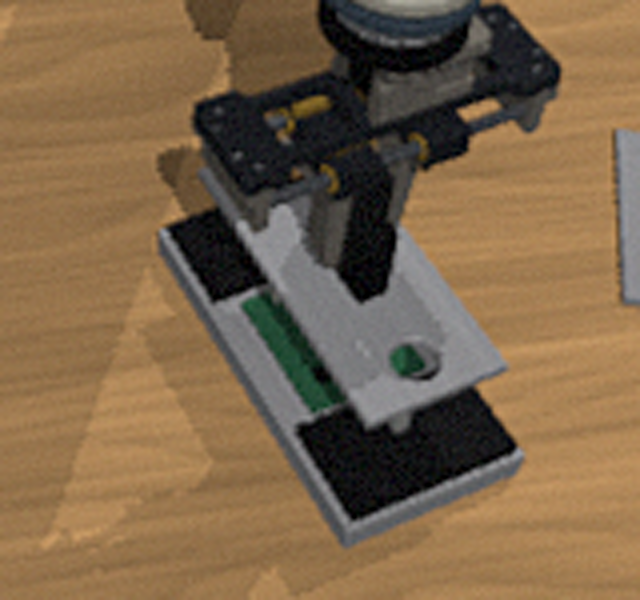

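View pics/h_side_z.png

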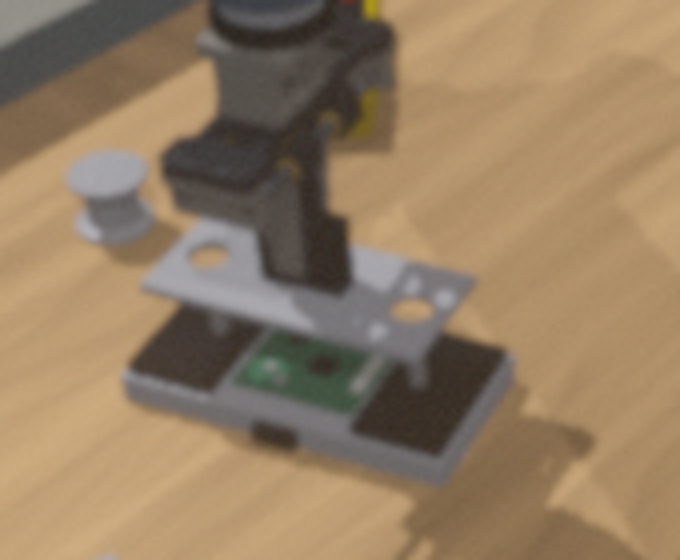

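View pics/h_wrist.png

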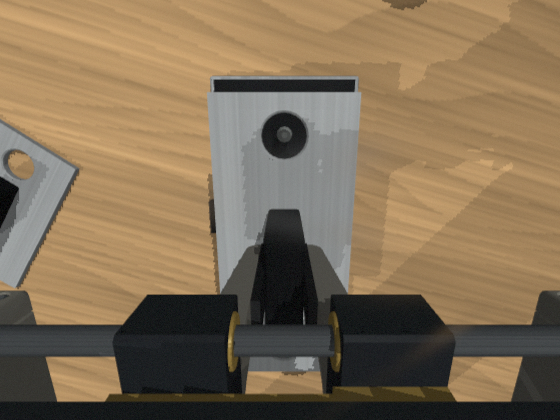

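The wrist view shows the far pin tip at about (284,133) inside the far hole, centred near (284,135). The plate looks level in the scene and side views. I'll put numbers on the hole-to-pin offset.

```bash
python3 - <<'E'
from h import *
import json
m=json.load(open("wh.json")); m={k:np.array(v) for k,v in m.items()}
im=cv2.imread("pics/h_wrist.png");g=cv2.cvtColor(im,cv2.COLOR_BGR2GRAY)
b=np.zeros_like(g); b[100:170,250:320]=(g[100:170,250:320]<90)*255
c=max(cv2.findContours(b,cv2.RETR_EXTERNAL,cv2.CHAIN_APPROX_NONE)[0],key=cv2.contourArea)
w=plane(m,c[:,0],94.4)[:,:2].astype(np.float32); print('hole',cv2.minEnclosingCircle(w),w.mean(0), cv2.boundingRect(c))
cv2.imwrite("pics/hz.png",cv2.resize(im[100:170,245:325],None,fx=7,fy=7,interpolation=cv2.INTER_CUBIC))
u=np.r_[np.cos(np.radians(16.1)),np.sin(np.radians(16.1))]
print('expected',np.array([602.44,15.62])+75*u)
for uv in ((284,132),(284,134)): print('tip',plane(m,uv,70)[0])
# plate edges cols
for r in (100,180): 
    x=np.where(cv2.cvtColor(im,cv2.COLOR_BGR2HSV)[r,190:380,1]<60)[0]+190; print(r,plane(m,[(x.min(),r),(x.max(),r)],94.4).round(1).tolist())
E
```

```text
hole ((675.3551025390625, 36.63117218017578), 14.059721946716309) [675.39984   36.783554] (261, 112, 46, 47)
expected [674.49843656  36.418599  ]
tip [676.87263916  37.15894362  70.        ]
tip [675.60613665  36.79206679  70.        ]
100 [[682.0, 85.7, 94.4], [707.0, -0.5, 94.4]]
180 [[636.6, 72.7, 94.4], [661.4, -13.2, 94.4]]
```

View pics/hz.png

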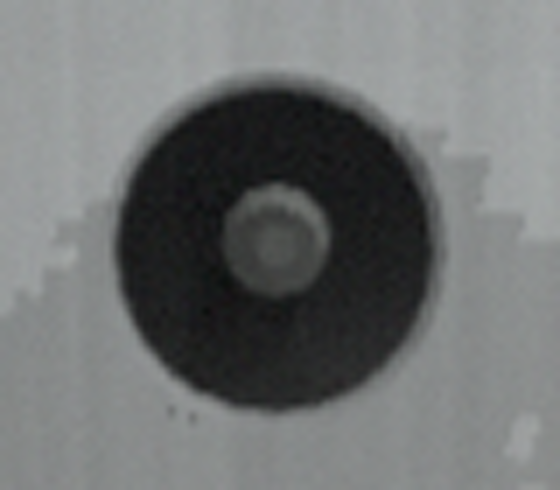

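The far hole centre (675.4,36.7) and pin tip (about 675.9,36.9) coincide within 1 mm. The hole measures 28.1 mm at the assumed height, so the plate is level. Lowering with a force check.

```bash
python3 - <<'E'
from h import *
from workcell import ctrl
x,y=602.2,15.6
f0=ctrl.get_wrist_force()
for z in (75,64,57,54):
    ctrl.movel([x,y,z],max_speed=50); f=ctrl.get_wrist_force()-f0; print(z,f.round(2),ctrl.get_tool_pos()[2])
    if np.linalg.norm(f)>12: break
else:
    z=54
    while z>50:
        z-=.5; ctrl.movel([x,y,z],max_speed=20); ctrl.wait(.1); f=ctrl.get_wrist_force()-f0; print(z,f.round(2),ctrl.get_tool_pos()[2],ctrl.get_torque().round(2))
        if f[2]>6: break
print(ctrl.get_t(),ctrl.get_grip_width()*92)
E
```

```text
75 [-0.62 -0.13 -1.01] 75.13050327490866
64 [-0.08 -0.47 -0.01] 63.54231529890575
57 [-0.65  0.3  -0.76] 56.563644365346775
54 [-1.12 -0.53 -0.39] 53.84725181755122
53.5 [-1.16 -0.37 -1.1 ] 53.59134928813907 [ 0.01 -0.02  0.01]
53.0 [-1.04 -0.69 -0.08] 52.99288343453103 [ 0.   -0.01 -0.03]
52.5 [-0.94 -0.72 -0.51] 52.490417774167156 [ 0.03 -0.04 -0.02]
52.0 [-0.13 -0.74  0.56] 52.10795840268396 [-0.02  0.02  0.06]
51.5 [-3.54 -0.51  8.74] 52.096197404229784 [ 0.04  0.43 -0.04]
15.4333 19.87183427566908
```

Contact came at TCP z=52.1, and the expected seated value is 52. I'll look before releasing.

```bash
python3 - <<'E'
from h import *
from workcell import capture
a=capture("scene");b=capture("side");w=capture("wrist")
v=np.hstack([cv2.resize(a[200:330,280:400],(370,400),interpolation=cv2.INTER_CUBIC),cv2.resize(b[150:260,140:280],(430,338),interpolation=cv2.INTER_CUBIC)[:338] if 0 else cv2.copyMakeBorder(cv2.resize(b[150:260,140:280],(430,338),interpolation=cv2.INTER_CUBIC),0,62,0,0,cv2.BORDER_CONSTANT)])
cv2.imwrite("pics/seat.png",v)
E
```

```text
(no output)
```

View pics/seat.png

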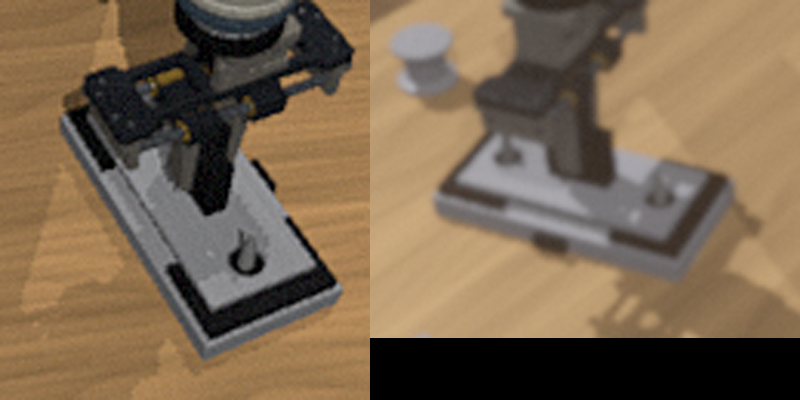

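Both pins stand through both holes: composite (245,252) in the scene half, (508,150) and (660,190) in the side half. The plate lies flat on the pads. Releasing, retreating and checking.

```bash
python3 - <<'E'
from h import *
import json
from workcell import ctrl,capture,move_gripper,camera_model
p=ctrl.get_tool_pos()
ctrl.movel([602.2,15.6,52],max_speed=20)
move_gripper(0.6); ctrl.wait(.2)
ctrl.movel([602.2,15.6,170],max_speed=100)
y=np.radians(16.1);ctrl.movel([602.2-120*np.cos(y),15.6-120*np.sin(y),260],max_speed=150); ctrl.wait(.2)
m=camera_model("wrist")
w=capture("wrist");a=capture("scene")
cv2.imwrite("pics/f_w.png",w);cv2.imwrite("pics/f_s.png",a)
hsv=cv2.cvtColor(w,cv2.COLOR_BGR2HSV)
print(ctrl.get_wrist_force(),ctrl.get_t())
S=camera_model("scene");hs=cv2.cvtColor(a,cv2.COLOR_BGR2HSV)
mk=((hs[...,1]<60)&(hs[...,2]>70)).astype(np.uint8)*255
b=np.zeros_like(mk);b[200:270,400:465]=mk[200:270,400:465]
c=max(cv2.findContours(b,cv2.RETR_EXTERNAL,cv2.CHAIN_APPROX_NONE)[0],key=cv2.contourArea)
print('short',cv2.minAreaRect(plane(S,c[:,0],6)[:,:2].astype(np.float32)))
cv2.imwrite("pics/f_sz.png",np.hstack([cv2.resize(a[200:330,280:400],(370,400),interpolation=cv2.INTER_CUBIC),cv2.resize(w[0:200,190:390],(400,400))]))
E
```

```text
[ 0.73160376 -0.3236307  -0.41143391] 19.4917
short ((534.05224609375, 277.6361083984375), (91.2667465209961, 154.74842834472656), 71.0878677368164)
```

View pics/f_sz.png

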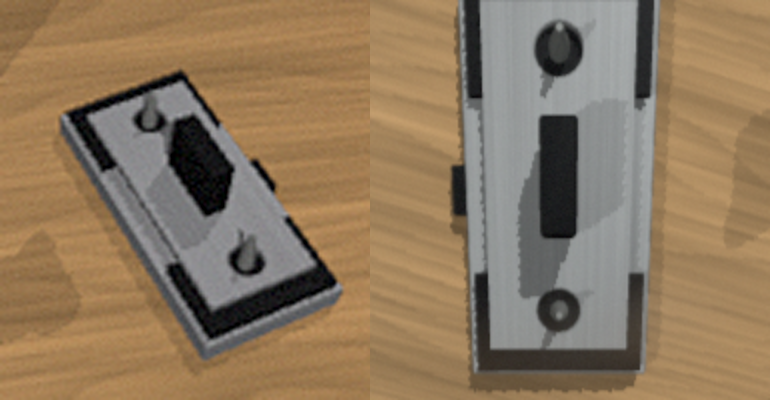

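The cover lies flat on the pads with both pins centred in its holes (scene half (150,115) and (247,255), wrist half (558,45) and (558,310)). The short cover hasn't moved and the arm is clear.

```bash
python3 -c "
from workcell import ctrl
ctrl.sign_off(); print(ctrl.get_t())"
```

```text
the job is handed in; nothing more can be done
the job is handed in; nothing more can be done
```

The long cover is seated on the fixture with both pins through both holes, and I handed the job in at about 19.5 s of the 45 s allowed.

- **Pick:** I chose the plate that measured 200×90 mm, gripped its black bar and carried it level. The bar read 19.7 mm wide in the jaws (20 mm given).
- **Lowering:** The far hole and its pin tip lined up within about 1 mm before I lowered. There was no side contact on the way down. The plate touched the pads at tool height 52.1 mm, where 52 mm was expected, and I released only after that.
- **Last checks:** Both pins stand centred in the holes, the plate lies flat, and the wrist force was about zero with the arm clear. The short cover stayed put, within 0.3 mm of its first measurement. I left the red and pink look-alikes alone.
- **Disagreement:** The scene and side views put the fixture centre about 4 mm from the wrist view. The pad edges in the scene and wrist views supported the wrist value, so I used that; the side view read about 3 mm low in x on the cover holes too.

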